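# Slide the calibration plate under the reflectometer's leaf springs

## Task

Load the white-tile calibration plate into the reflectometer's stage: press it down hard on its thumb grip so that the sprung table under it sinks, slide it like that under the two leaf springs until its front edge meets the end stop, then take your finger off and leave it held there. Do not pick the plate up or ram it against the springs, do not touch the white tile or the springs yourself, and leave the cylinder, beaker and jar where they stand.

Things in the scene. Friction and masses are not known exactly. Their poses are not given: they have to be found in the camera images.
- stage: the reflectometer, fixed; origin on the bench under the stage, x axis along the slideway to the end stop and white optical housing, z up. Grey base 110 mm wide, x = -125 to 100 mm. Slideway between two aluminium rails 58 mm apart, rail tops at z = 29 mm. Housing 190 mm wide, 120 mm high, x = 105 to 265 mm; its lens barrel juts out to x = 92 mm at z = 76 mm
- stage_table (a joint): the sprung steel table between the rails, under the plate, x = -122 to 54 mm of the stage: 0 = risen (top at z = 30 mm), 0.006 m = right down (top at 24 mm). Sinks from about 5 N, right down at about 12 N. On the risen table the plate butts against the springs' toes; pressed right down it enters under them
- leaf_left (a joint): left leaf spring (y = +22.5 mm of the stage), steel strip 8 mm wide clamped on the end bar and reaching back over the slideway to its turned-up toe at x = 1 mm; 0 = at rest, grows (rad) as its free end lifts. At rest the toe's end is at z = 32 to 35 mm, the lowest point (crest, x = 14 mm) at z = 28.5 mm; about 4 N lifts it 1.5 mm. Not to be touched
- leaf_right (a joint): right leaf spring, the same at y = -22.5 mm of the stage. A push of more than 15 N from the plate on either spring counts as ramming it. Pressed right down with some 15 N, the plate takes about 10 N to slide along under both springs
- plate: the calibration plate, aluminium, 96 (x) x 56 (y) x 6 mm, about 0.1 kg, lying on the sprung table between the rails (1 mm play a side); origin at the centre of its underside, x towards the end stop, z up. White tile on its front half, thumb grip on its rear end. Home: origin at x = 7 mm of the stage
- tile: round white ceramic tile, 30 mm across, standing 1.8 mm proud of the plate; its centre is 20 mm ahead of the plate's centre; origin at the plate's underside below the tile's centre; not to be touched
- plate_thumb (a point): middle of the thumb grip on the plate's top face, 33 mm behind the plate's centre: a flat grooved area 30 mm (x) x 56 mm (y) from the plate's rear edge to a cross ridge 5 mm thick, 50 mm long and 3 mm high (its rear face 15 mm ahead of this point), against which a fingertip can push forward
- plate_nose (a point): middle of the plate's front edge (half its thickness up), 48 mm ahead of its centre
- stage_stop (a point): middle of the end stop's face, 55 mm ahead of the stage's origin and 27 mm up, which the plate's front edge meets when home; the end stop is an aluminium bar 78 mm wide, 22 mm thick, top at z = 36 mm
- cylinder: bystander: small standing steel sample cylinder with a brass valve cap, 38 mm across, 126 mm tall; origin under its centre
- beaker: bystander: glass beaker 54 mm across, 70 mm tall; origin under its centre
- jar: bystander: amber screw-cap jar 52 mm across, 85 mm tall; origin under its centre
Mind the look-alikes: they are no part of the job. Of the things shaped like the plate, the aluminium one is meant.

How it is judged (in metres and radians):
On the way, in this order (a step that is already met when the one before it is completed fails the run):
1. the plate is pressed down, the table sunk, while its front edge is still outside the springs (value of joint stage_table above 0.003 m and x of plate_nose in the frame of stage below 0.004 m and contact force between the fingers and plate above 3 N), for 0.1 s.
2. the front edge has gone in under the crests of both springs (x of plate_nose in the frame of stage above 0.018 m and value of joint each of leaf_left, leaf_right above 0.015 rad), for 0.1 s.
At the end, for the whole second after the job is handed in: The plate's front edge is at the end stop (within 3 mm), the plate lies flat (within 0.05 rad) on the sunk table, both leaf springs are raised by it and hold it, and it is at rest (x of plate_nose in the frame of stage_stop between -0.003 and 0.003 m and y of plate_nose in the frame of stage_stop between -0.003 and 0.003 m and angle between plate's own z axis and vertical below 0.05 rad and value of joint each of leaf_left, leaf_right above 0.02 rad and value of joint stage_table above 0.002 m and linear speed of plate below 0.01 m/s); the robot touches nothing.
It fails at once if the plate is lifted off the table or tipped (z of plate in the frame of stage above 0.036 m or angle between plate's own z axis and vertical above 0.15 rad).
It fails at once if the white tile is touched (contact force between any of the arm, the fingers and tile above 0.5 N).
It fails at once if a leaf spring is touched by the robot (contact force between any of the arm, the fingers and leaf_left above 0.5 N or contact force between any of the arm, the fingers and leaf_right above 0.5 N).
It fails at once if the plate is rammed against a leaf spring (contact force between plate and leaf_left above 15 N or contact force between plate and leaf_right above 15 N).
It fails at once if the cylinder, the beaker or the jar is moved or tipped (distance of any of cylinder, beaker, jar from where it was at the start of the episode above 0.02 m or angle between any of cylinder, beaker, jar's own z axis and vertical above 0.3 rad).
It also fails if it takes over 38 s, if anything falls off the work surface, if the arm or the gripper's body presses on something with over 40 N, if the wrist force passes 120 N, or if a joint passes its speed limit or range.

## Robot

A 6-joint arm with a two-finger parallel gripper is mounted at the origin on the work surface. World frame = base frame: x ahead of the robot, y to its left, z up, the work surface at z = 0. Lengths are in mm, angles in degrees, forces in N, time in s.
With the tool pointing down it reaches from about 350 to 850 mm from the base axis. Payload 8.1 kg.
Tool frame: the origin (TCP) lies on the front face of the gripper's body, between the roots of the fingers; the fingertips stand r.finger_overhang ahead of it and the grasp point (between the pads) lies 54 mm ahead of it (r.finger_overhang is the distance from the TCP to the fingertips, in mm); y points along the fingers, z is the direction in which the jaws open and shut, and the axes are right-handed (so a half turn about y gives the same grasp; the last joint's range is limited). The gripper opens to 85 mm and grips with 20 to 120 N. Pads are 22 mm wide; open, the fingers measure 114 mm over their backs; the gripper's body (76 mm by 85 mm) begins 54 mm behind the grasp point. The pads swing forward as they close: fully open they stand 13 mm farther back than shut.
Start: joints at [58.304, 7.471, 85.268, -0, 87.261, -4.893], TCP at [270.535, 535.553, 303.892] pointing down, gripper open.
Joint ranges: [-169.43, 169.43], [-51.17, 129.36], [1.28, 143.12], [-76.62, 256.62], [0, 156.53], [-152.29, 152.29]. Speed limits (degrees/s): [136.94, 136.94, 159.86, 180, 180, 180].

## Interface

Orientations are given as [roll, pitch, yaw] about the fixed x, y, z axes, in that order (R = Rz(yaw) Ry(pitch) Rx(roll)).
In Python, from bench import r gives the robot as it stands. The module is installed in compiled form; this text tells all that it offers.
- The arm moves only by the tool arm_command, never from a script. Its argument "increments" is a list of rows, each a list of 6 numbers: the shift along the tool's x, y, z in m, then the turn, a rotation vector about the tool's x, y, z in rad. In form: [[tx, ty, tz, wx, wy, wz], ...]. A call has exactly 10 rows; each row is the pose to reach, as a shift and turn from the pose commanded when the call began, along the tool's axes at that moment; what a row does not reach only later rows make up. A row lasts 1/8 s, in which the tool goes at most 62.5 mm and 10.7 degrees, less where a joint would pass 70% of its speed; a pose out of reach is approached as far as the arm can. A call with a gripper value outside its range is refused whole. "jaw" is the gripper's target within -1 to 1 (shut at 1, half-way at 0, fully open at -1), set as the call begins (left out, the last holds). The fingers move at their own pace and stop on an object; "force" is the grip in N (left out, the last holds). Time passes only in rows, so rows that repeat a pose let the fingers close, or fill a call up. It gives the time, the measured TCP pose, the force and the opening at its end, in the units of the state.
- r.sense(): the state, without advancing time (a new reading comes with each control period).
- r.snapshot(name): name is "scene" or "top" or "wrist"; returns the picture (420x560x3 uint8, red, green, blue); there is no depth.
- r.camera_model(name): a dict with "intrinsics" (3x3 intrinsics, pixels), "cam_to_world" (4x4, takes a point from camera to world coordinates). Camera axes: x right, y down, z forward; pixel columns grow to the right and rows downward; lengths in mm; the calibration is good to about 2 mm. A picture is of the moment at which its call begins: read the wrist's pose just before it. camera_model takes no time and is no camera call; for the wrist camera it gives the pose at the moment of the call.
- r.hand_in(): hands the job in, once; it reports no verdict.
Trained networks look in the newest picture that a camera, given by its name, has taken for a name from the list of things; names that differ only in an ending like _2 or _b are one class to them, and where a whole thing is asked for, a point or a joint stands for the part that bears it (a point fixed in the world has none). Each returns a list of dicts, best first, with "conf" (0 to 1); they miss things now and then, are a little off and sometimes report something else, mostly with a low value. They report only what shows in the picture. A call takes as long as a camera call. They do not tell look-alikes from the thing itself.
- r.trace(camera, target): "mask" (420x560 bool, what is visible of it) and "position" ([column, row] in pixels, amid what is visible of it).
- r.spot_point(camera, target): "position" ([column, row] in pixels: a listed point, or the origin of a listed thing).
The state is a dict: "time": time; "joint_pos": joint angles; "qd": joint speeds; "joint_efforts": joint torques, N m; "tool_pos": TCP position; "tcp_rot": TCP orientation; "ft_force": force on the tool from outside, world axes, zero at the start; "wrist_torque": the same for the moment, N m; "finger_gap": finger opening in mm.
Only numpy, scipy, OpenCV 4.12 (cv2) and the standard library are available. Lean on these libraries where they do the work, as an engineer would, in place of code of your own. Each camera call takes 0.05 s, during which the arm holds its last target.

## Working session

There is one attempt and no reset: what is moved stays moved. The work goes in short steps, Python scripts to look and compute and a tool call to move; the robot and the scene stay as the last step left them, time stands still between calls to the robot, and variables do not carry over. Pictures are saved under pics/ and viewed, and the job is handed in when it is done.

Besides the shell and the picture viewer there is one more tool, called after "Emit:" as a command line: name --pt "numbers of a row" for each row, then --argument value for the rest. arm_command: Moves the arm, as the interface text tells. Its arguments: {"type":"object","properties":{"increments":{"type":"array","items":{"type":"array","items":{"type":"number"}}},"jaw":{"type":"number"},"force":{"type":"number"}},"required":["increments"]}

```bash
ls; mkdir -p pics
python3 - <<'E'
from bench import r
import cv2
print(r.sense(), r.finger_overhang)
for n in ["scene","top","wrist"]:
    im=r.snapshot(n); cv2.imwrite(f"pics/{n}0.png",im[:,:,::-1])
    m=r.camera_model(n); print(n,m["intrinsics"],m["cam_to_world"])
print(r.sense()["time"])
E
```

```text
pics
{'time': 0.0, 'joint_pos': array([ 5.83047025e+01,  7.51451543e+00,  8.53287244e+01, -1.82204303e-03,
        8.72607833e+01, -4.89299523e+00]), 'qd': array([-0.07501325,  0.00378998, -0.1256991 ,  0.03049461, -0.08342335,
       -0.10700498]), 'joint_efforts': array([-6.51363480e-04, -5.69388306e+01, -5.00546980e+01, -3.85488011e-04,
        1.45960724e-02,  2.76346208e-05]), 'tool_pos': array([270.32057479, 535.19823038, 302.85579882]), 'tcp_rot': array([-9.01037992e+01,  7.05948937e-03, -2.68022199e+01]), 'ft_force': array([ 0.75317732, -0.99428939, -0.44547249]), 'wrist_torque': array([-0.00329511, -0.04500328, -0.01464915]), 'finger_gap': 85.44708153073505} 72.6
scene [[487.77217555   0.         280.76137442]
 [  0.         487.77217555 208.20470679]
 [  0.           0.           1.        ]] [[ 5.05279914e-01  6.09555436e-01 -6.10847264e-01  1.03734090e+03]
 [ 8.62882540e-01 -3.66083241e-01  3.48449111e-01 -3.25601192e+02]
 [-1.12218962e-02 -7.03153775e-01 -7.10949251e-01  6.32193807e+02]
 [ 0.00000000e+00  0.00000000e+00  0.00000000e+00  1.00000000e+00]]
top [[401.52502236   0.         279.84723808]
 [  0.         401.52502236 211.85993784]
 [  0.           0.           1.        ]] [[-6.27257678e-03 -9.98333066e-01  5.73737253e-02  5.18671959e+02]
 [-9.99759854e-01  7.46560718e-03  2.06033693e-02 -4.65258731e+01]
 [-2.09973545e-02 -5.72307111e-02 -9.98140149e-01  7.47255860e+02]
 [ 0.00000000e+00  0.00000000e+00  0.00000000e+00  1.00000000e+00]]
wrist [[303.86802443   0.         281.0189562 ]
 [  0.         303.86802443 213.36057211]
 [  0.           0.           1.        ]] [[ 4.51594222e-01  8.55173977e-01  2.54440812e-01  2.05376025e+02]
 [ 8.92221300e-01 -4.32216929e-01 -1.30880395e-01  5.68168248e+02]
 [-1.95188129e-03  2.86122343e-01 -9.58191106e-01  3.73778661e+02]
 [ 0.00000000e+00  0.00000000e+00  0.00000000e+00  1.00000000e+00]]
0.15
```

View pics/scene0.png

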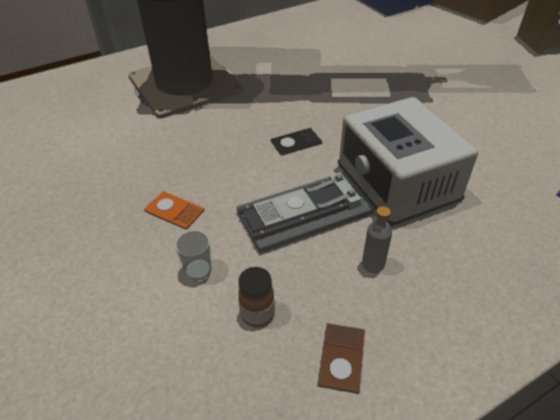

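View pics/top0.png

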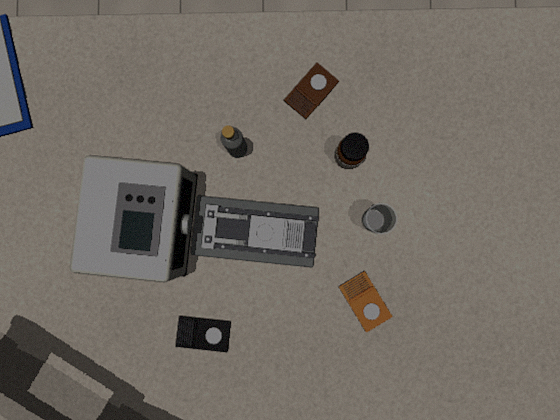

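View pics/wrist0.png

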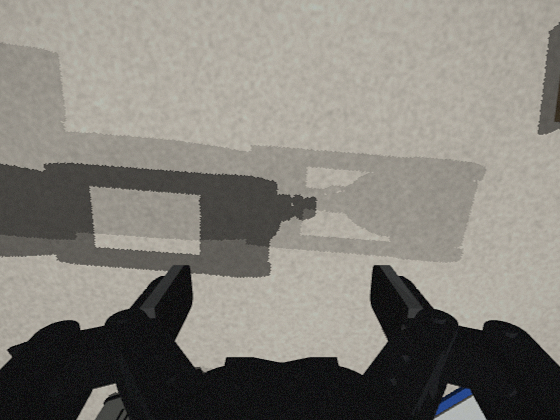

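```bash
cat > h.py <<'E'
import numpy as np, cv2
from bench import r
def ray(m,p):
    K=m["intrinsics"];T=m["cam_to_world"]
    d=T[:3,:3]@np.linalg.inv(K)@np.array([p[0],p[1],1.]); return T[:3,3],d/np.linalg.norm(d)
def tri(obs):
    A=np.zeros((3,3));b=np.zeros(3);L=[]
    for m,p in obs:
        o,d=ray(m,p);P=np.eye(3)-np.outer(d,d);A+=P;b+=P@o;L.append((o,P))
    x=np.linalg.solve(A,b); return x,[float(np.linalg.norm(P@(x-o))) for o,P in L]
def atz(m,p,z):
    o,d=ray(m,p); return o+d*(z-o[2])/d[2]
def proj(m,X):
    T=np.linalg.inv(m["cam_to_world"]);c=T[:3,:3]@np.asarray(X,float)+T[:3,3];u=m["intrinsics"]@c;return u[:2]/u[2]
E
python3 - <<'E'
from h import *
im=r.snapshot("top");cv2.imwrite("pics/c1.png",cv2.resize(im[180:280,180:330,::-1],None,fx=5,fy=5,interpolation=cv2.INTER_CUBIC))
im=r.snapshot("scene");cv2.imwrite("pics/c2.png",cv2.resize(im[150:260,220:380,::-1],None,fx=5,fy=5,interpolation=cv2.INTER_CUBIC))
M={c:r.camera_model(c) for c in("top","scene")}
for t in ["stage","plate","tile","plate_thumb","plate_nose","stage_stop"]:
    res={}
    for c in M:
        q=r.spot_point(c,t); res[c]=q
        print(t,c,[(np.round(a["position"],1).tolist(),round(a["conf"],2)) for a in q[:4]])
    if res["top"] and res["scene"]:
        x,e=tri([(M[c],res[c][0]["position"]) for c in M]);print("   ",x.round(1),np.round(e,1))
print(r.sense()["time"])
E
```

```text
stage top [([244.8, 226.9], 0.57)]
stage scene [([310.1, 212.1], 0.8)]
    [531.6  29.9  -0.6] [5.2 5.2]
plate top [([204.8, 331.2], 0.91), ([271.2, 231.7], 0.88), ([309.7, 87.7], 0.78), ([251.0, 229.1], 0.66)]
plate scene [([292.7, 138.4], 0.95), ([344.3, 356.8], 0.95), ([174.3, 210.3], 0.72), ([285.7, 207.7], 0.59)]
    [345.1 103.2  14.9] [2.4 2.4]
tile top [([213.6, 335.5], 0.68), ([266.3, 231.0], 0.62), ([368.6, 307.5], 0.53), ([318.4, 83.7], 0.47)]
tile scene [([285.5, 145.7], 0.62), ([295.3, 204.8], 0.59), ([163.4, 207.5], 0.58), ([339.0, 372.6], 0.56)]
    [332.   92.4  -8.6] [1.5 1.5]
plate_thumb top [([185.1, 333.9], 0.94), ([295.1, 233.8], 0.81), ([356.2, 285.1], 0.7)]
plate_thumb scene [([265.2, 213.4], 0.95), ([187.5, 217.8], 0.92), ([339.8, 328.5], 0.87), ([309.3, 135.0], 0.67)]
    [ 251.8  150.5 -287.3] [68.7 68.7]
plate_nose top [([380.4, 325.9], 0.95), ([249.4, 227.9], 0.76), ([226.4, 335.8], 0.72), ([326.5, 71.9], 0.59)]
plate_nose scene [([310.2, 201.7], 0.87), ([277.2, 148.0], 0.79), ([156.5, 196.8], 0.72), ([338.2, 387.5], 0.62)]
    [492.3 -96.1 140.9] [132.4 132.4]
stage_stop top [([218.3, 226.2], 0.86)]
stage_stop scene [([334.8, 191.2], 0.93)]
    [533.8  76.6  30.2] [2.4 2.4]
0.85
```

```bash
ls pics
```

```text
c1.png
c2.png
scene0.png
top0.png
wrist0.png
```

View pics/c1.png

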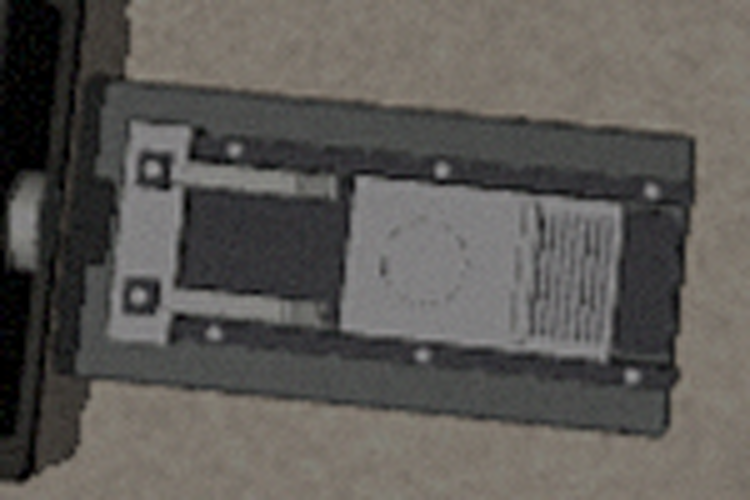

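View pics/c2.png

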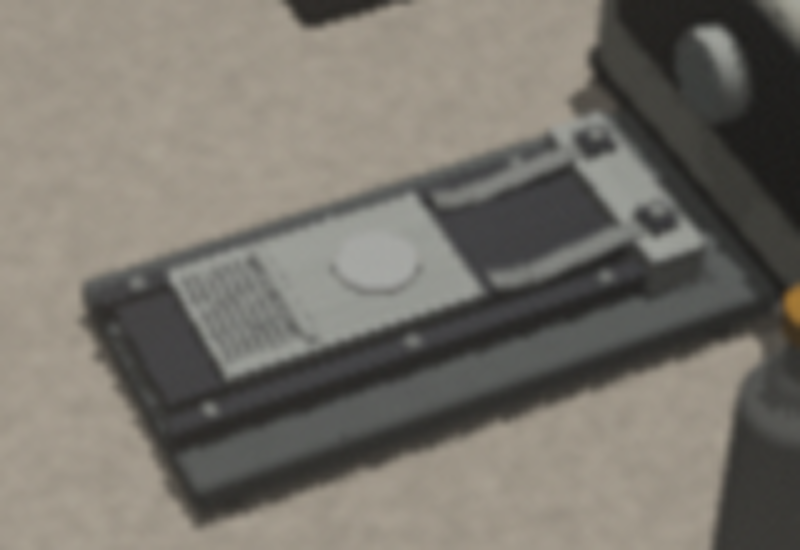

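Run:
```python
from h import *
M={c:r.camera_model(c) for c in("top","scene")}
T=lambda x,y:(180+x/5-.4,180+y/5-.4)
S=lambda x,y:(220+x/5-.4,150+y/5-.4)
f={"FL":((341,331),(413,192)),"FR":((358,177),(487,295)),"RL":((606,357),(168,270)),"RR":((622,203),(226,380)),
"scrRr":((651,190),(209,410)),"scrRm":((442,170),(413,341)),"scrRf":((234,149),(607,277)),"scrLr":((632,375),(137,284)),
"barR":((192,130),(705,240)),"barL":((166,342),(553,128)),"barboltL":((140,297),(597,142)),"barboltR":((154,170),(657,215)),"toeR":((336,186),(490,278)),"toeL":((322,314),(437,198))}
P={}
for k,(a,b) in f.items():
    x,e=tri([(M["top"],T(*a)),(M["scene"],S(*b))]);P[k]=x;print(k,x.round(1),np.round(e,1))
for a,b in (("RL","FL"),("RR","FR"),("scrRr","scrRf"),("scrRr","scrRm")):
    d=P[b]-P[a];print(a,b,np.linalg.norm(d).round(1),np.degrees(np.arctan2(d[1],d[0])).round(2))
# top only at known heights
for k,z in dict(FL=36,FR=36,RL=36,RR=36,scrRr=29,scrRf=29,scrLr=29,barR=36,barL=36).items():
    print(k,atz(M["top"],T(*f[k][0]),z).round(1),atz(M["scene"],S(*f[k][1]),z).round(1))
```

```text
FL [499.9  25.6  35. ] [0.3 0.3]
FR [555.   20.3  32.9] [1. 1.]
RL [490.1 -68.4  35.3] [0. 0.]
RR [544.3 -75.   33.1] [0.5 0.5]
scrRr [549.3 -85.1  28.6] [0.1 0.1]
scrRm [557.2 -10.2  28.4] [0.3 0.3]
scrRf [565.3  64.8  27.7] [0.3 0.3]
scrLr [483.4 -77.8  27.5] [0.1 0.1]
barR [576.3  85.5  42.9] [9.7 9.7]
barL [496.6  88.2  34.4] [0.6 0.6]
barboltL [512.4  97.1  35.6] [0.3 0.3]
barboltR [557.3  91.5  38.1] [0. 0.]
toeR [550.9  26.4  34.7] [0.8 0.8]
toeL [505.9  32.3  33.6] [0.1 0.1]
RL FL 94.5 84.03
RR FR 95.9 83.61
scrRr scrRf 150.8 83.91
scrRr scrRm 75.4 84.05
FL [499.8  25.2  36. ] [500.9  25.3  36. ]
FR [554.3  19.1  36. ] [557.9  19.4  36. ]
RL [490.2 -68.4  36. ] [490.7 -68.8  36. ]
RR [544.4 -74.5  36. ] [546.5 -76.7  36. ]
scrRr [549.3 -85.2  29. ] [549.7 -85.2  29. ]
scrRf [565.1  64.4  29. ] [566.5  64.3  29. ]
scrLr [483.5 -77.8  29. ] [484.9 -78.3  29. ]
barR [571.6  78.3  36. ] [574.6  99.8  36. ]
barL [496.3  87.4  36. ] [498.2  87.7  36. ]
```

Candidates for the plate in the top picture are aluminium at (277,233) in the slideway, black at (203,334), orange at (365,301) and brown at (312,90). I choose the aluminium one. The close crop shows the white tile towards the leaf springs and the grooves at the rear, with the nose about 5 mm short of the toes. Stage x axis is at about 83.9° in world, thumb at about (519, -57).

First I shut the gripper and travel to above the thumb.

Emit:
arm_command --pt "0.048 0.007 -0.041 0 0.12 0" --pt "0.096 0.014 -0.082 0 0.24 0" --pt "0.145 0.021 -0.123 0 0.36 0" --pt "0.194 0.028 -0.165 0 0.48 0" --pt "0.243 0.035 -0.207 0 0.6 0" --pt "0.292 0.042 -0.248 0 0.72 0" --pt "0.341 0.05 -0.29 0 0.84 0" --pt "0.39 0.058 -0.332 0 0.96 0" --pt "0.439 0.066 -0.374 0 1.08 0" --pt "0.488 0.074 -0.415 0 1.21 0" --jaw 1 --force 40

```text
time: 2.1
tool_pos: [511.8, -38.9, 232.5]
tcp_rot: [-89.9, 0.0, -96.4]
ft_force: [2.0, 0.8, 1.5]
finger_gap: -0.1
```

Run:
```python
from h import *
r.snapshot("top");r.snapshot("top")
s=r.sense();print(s["time"],s["tool_pos"].round(1),s["tcp_rot"].round(2),s["ft_force"].round(2),np.abs(s["qd"]).max())
im=r.snapshot("wrist");m=r.camera_model("wrist");print(m["cam_to_world"].round(4).tolist())
cv2.imwrite("pics/w1.png",im[:,:,::-1])
# reprojection of predicted points
u=np.array([.1063,.9943,0]);v=np.array([-.9943,.1063,0]);c=np.array([522.3,-24.4,36])
for n,X in dict(FL=c+48*u+28*v,FR=c+48*u-28*v,RL=c-48*u+28*v,RR=c-48*u-28*v,tile=c+20*u).items(): print(n,proj(m,X).round(1))
```

```text
2.2 [512.1 -42.  231.5] [-90.01  -0.11 -96.65] [-0.23 -0.05 -0.44] 4.662994486154355
[[0.9936, -0.1079, -0.0326, 519.4919], [-0.1127, -0.952, -0.2846, 32.6473], [-0.0003, 0.2864, -0.9581, 302.4297], [0.0, 0.0, 0.0, 1.0]]
FL [258.6 133. ]
FR [324.7 132.6]
RL [261.4 238.8]
RR [321.1 238.4]
tile [291.5 165.9]
```

View pics/w1.png

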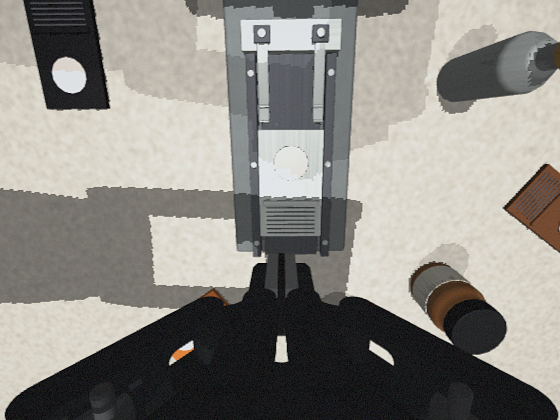

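Run:
```python
from h import *
r.snapshot("top")
s=r.sense();print(s["time"],s["tool_pos"].round(1),s["tcp_rot"].round(2),s["ft_force"].round(2),np.abs(s["qd"]).max())
m=r.camera_model("wrist");im=r.snapshot("wrist")
c=cv2.resize(im[110:260,220:360,::-1],None,fx=4,fy=4,interpolation=cv2.INTER_CUBIC);cv2.imwrite("pics/w2.png",c)
for t in ["plate_nose","plate_thumb","tile","stage_stop","plate"]:
    q=r.spot_point("wrist",t)
    print(t,[(np.round(a["position"],1).tolist(),round(a["conf"],2),atz(m,a["position"],36).round(1)) for a in q[:3]])
u=np.array([.1063,.9943,0]);v=np.array([-.9943,.1063,0]);c=np.array([522.3,-24.4,36])
for n,X in dict(FL=c+48*u+28*v,FR=c+48*u-28*v,RL=c-48*u+28*v,RR=c-48*u-28*v,tile=c+20*u).items(): print(n,((proj(m,X)-[220,110]+.5)*4).round(1))
```

```text
2.3 [511.2 -37.9 232. ] [-9.005e+01  2.000e-02 -9.627e+01] [-0.35  1.09  0.27] 2.7092849783869455
plate_nose [([292.7, 136.6], 0.98, array([527.5,  21.9,  36. ])), ([81.7, 114.6], 0.81, array([354.1,  59.1,  36. ])), ([168.3, 349.5], 0.58, array([ 375.2, -181. ,   36. ]))]
plate_thumb [([536.3, 198.9], 0.94, array([740.7, -56.5,  36. ])), ([290.9, 226.9], 0.81, array([517.8, -58.8,  36. ])), ([65.8, 9.2], 0.62, array([364.8, 134.9,  36. ]))]
tile [([186.8, 340.3], 0.67, array([ 396.9, -171.7,   36. ])), ([291.8, 165.6], 0.65, array([524.3,  -2.5,  36. ])), ([78.1, 80.1], 0.64, array([359.1,  85.3,  36. ]))]
stage_stop [([290.8, 61.0], 0.59, array([531.8,  80.3,  36. ]))]
plate [([289.9, 193.2], 0.98, array([520.1, -26.9,  36. ])), ([77.5, 56.0], 0.91, array([363.9, 102.5,  36. ])), ([553.9, 219.4], 0.84, array([759.3, -78.1,  36. ]))]
FL [159.9 102.3]
FR [423.3 101.3]
RL [169.6 523.4]
RR [407.7 522.7]
tile [290.7 233.6]
```

View pics/w2.png

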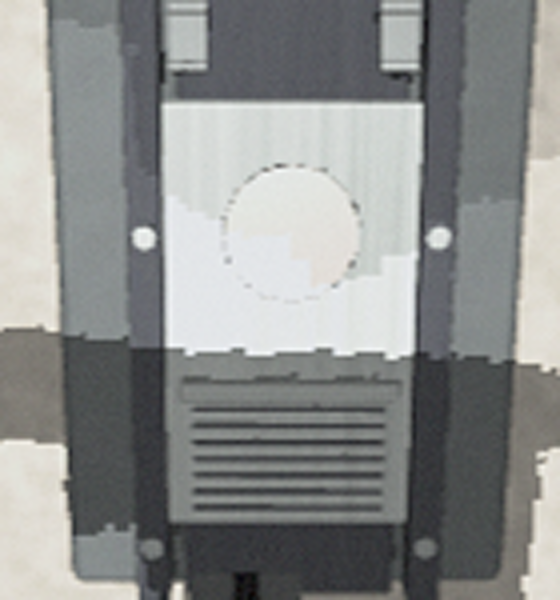

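Emit:
arm_command --pt "0.002 0.01 0.001 0 0 0" --pt "0.005 0.025 0.003 0 0 0" --pt "0.008 0.042 0.005 0 0 0" --pt "0.012 0.06 0.007 0 0 0" --pt "0.015 0.077 0.009 0 0 0" --pt "0.0165 0.088 0.0096 0 0 0" --pt "0.0165 0.093 0.0096 0 0 0" --pt "0.0165 0.095 0.0096 0 0 0" --pt "0.0165 0.095 0.0096 0 0 0" --pt "0.0165 0.095 0.0096 0 0 0"

```text
time: 3.85
tool_pos: [519.4, -54.2, 138.0]
tcp_rot: [-89.9, -0.0, -96.1]
ft_force: [0.6, 0.2, 0.1]
finger_gap: 0.1
```

Run:
```python
from h import *
for c in ("top","scene","wrist"):
    m=r.camera_model(c)
    im=r.snapshot(c); s=r.sense();print(s["time"],s["tool_pos"].round(1),s["tcp_rot"].round(2),s["ft_force"].round(2))
    cv2.imwrite(f"pics/{c}3.png",im[:,:,::-1])
    if c=="scene": cv2.imwrite("pics/s3c.png",cv2.resize(im[110:270,210:390,::-1],None,fx=4,fy=3.7,interpolation=cv2.INTER_CUBIC))
u=np.array([.1063,.9943,0]);v=np.array([-.9943,.1063,0]);c=np.array([522.3,-24.4,36])
for n,X in dict(FL=c+48*u+28*v,RL=c-48*u+28*v,RR=c-48*u-28*v,tile=c+20*u,thumb=c-33*u,ridge=c-18*u).items(): print(n,proj(m,X).round(1))
```

```text
3.9 [519.3 -54.2 137.9] [-8.994e+01 -1.000e-02 -9.613e+01] [ 0.44 -0.02 -0.14]
3.95 [519.3 -54.2 137.9] [-89.95  -0.   -96.13] [ 0.23 -1.13 -0.23]
4.0 [519.2 -54.2 137.7] [-89.96  -0.   -96.13] [ 0.47 -0.36  0.99]
FL [228.7 112.4]
RL [236.4 273.1]
RR [325.3 272.9]
tile [280.7 164.5]
thumb [280.8 251. ]
ridge [280.8 228. ]
```

View pics/wrist3.png

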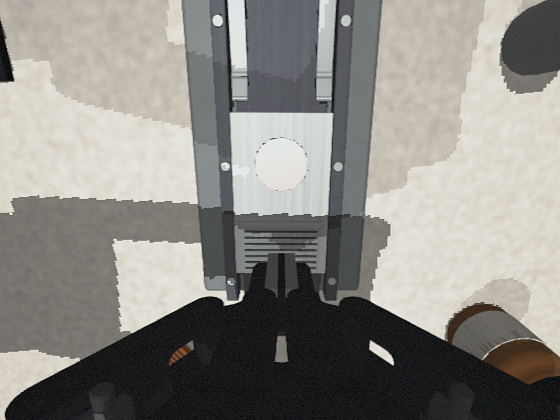

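View pics/s3c.png

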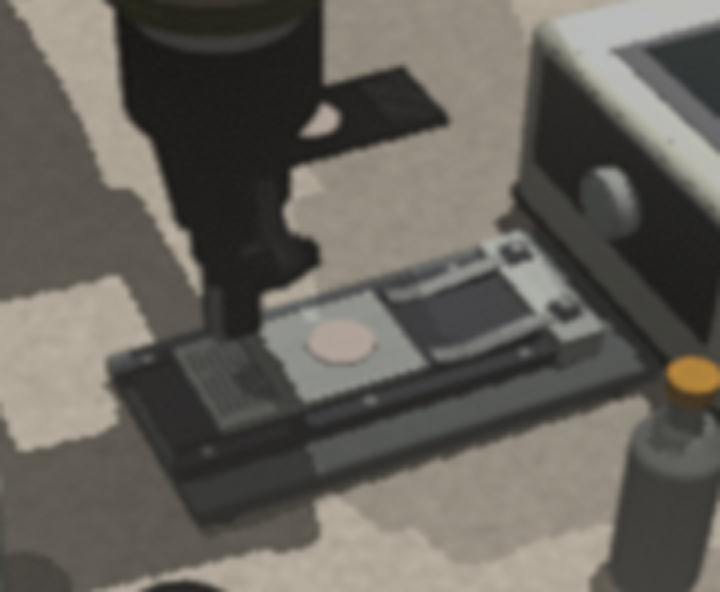

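Emit:
arm_command --pt "0.0015 0.006 0 0 0 0" --pt "0.0015 0.013 0 0 0 0" --pt "0.0015 0.02 0 0 0 0" --pt "0.0015 0.024 0 0 0 0" --pt "0.0015 0.026 0 0 0 0" --pt "0.0015 0.027 0 0 0 0" --pt "0.0015 0.028 0 0 0 0" --pt "0.0015 0.029 0 0 0 0" --pt "0.0015 0.03 0 0 0 0" --pt "0.0015 0.03 0 0 0 0"

```text
time: 5.25
tool_pos: [519.1, -55.8, 107.7]
tcp_rot: [-90.0, -0.0, -96.1]
ft_force: [-0.4, -0.7, 3.9]
finger_gap: 0.3
```

Run:
```python
from h import *
im=r.snapshot("wrist"); s=r.sense();print(s["time"],s["tool_pos"].round(1),s["tcp_rot"].round(2),s["ft_force"].round(2))
cv2.imwrite("pics/w4.png",im[:,:,::-1])
```

```text
5.3 [519.1 -55.7 107.7] [-89.97  -0.   -96.13] [-1.86  0.14  4.  ]
```

View pics/w4.png

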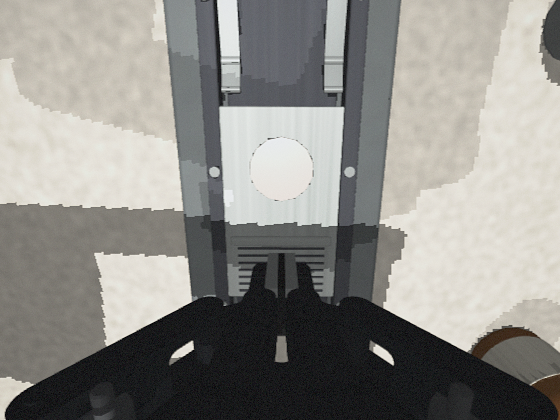

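Contact at about 4 N. The fingers (column 281, row 253) stand on the grooves behind the ridge (row ~237). Next I press the table down.

Emit:
arm_command --pt "0 0.001 0 0 0 0" --pt "0 0.002 0 0 0 0" --pt "0 0.003 0 0 0 0" --pt "0 0.004 0 0 0 0" --pt "0 0.005 0 0 0 0" --pt "0 0.006 0 0 0 0" --pt "0 0.0065 0 0 0 0" --pt "0 0.0065 0 0 0 0" --pt "0 0.0065 0 0 0 0" --pt "0 0.0065 0 0 0 0"

```text
time: 6.55
tool_pos: [519.9, -55.9, 102.5]
tcp_rot: [-89.9, -0.0, -96.1]
ft_force: [-4.4, 1.6, 14.2]
finger_gap: 0.1
```

Emit:
arm_command --pt "0 0.0003 0 0 0 0" --pt "0 0.0005 0 0 0 0" --pt "0 0.0005 0 0 0 0" --pt "0 0.0005 0 0 0 0" --pt "0 0.0005 0 0 0 0" --pt "0 0.0005 0 0 0 0" --pt "0 0.0005 0 0 0 0" --pt "0 0.0005 0 0 0 0" --pt "0 0.0005 0 0 0 0" --pt "0 0.0005 0 0 0 0"

```text
time: 7.8
tool_pos: [520.1, -55.9, 102.4]
tcp_rot: [-89.8, -0.0, -96.1]
ft_force: [-4.8, 1.0, 17.3]
finger_gap: 0.1
```

Run:
```python
from h import *
im=r.snapshot("wrist"); s=r.sense();print(s["time"],s["tool_pos"].round(1),s["tcp_rot"].round(2),s["ft_force"].round(2))
cv2.imwrite("pics/w5.png",cv2.resize(im[80:310,150:410,::-1],None,fx=2.6,fy=2.6))
im=r.snapshot("scene");s=r.sense();print(s["time"],s["tool_pos"].round(1),s["ft_force"].round(2)); cv2.imwrite("pics/s5.png",cv2.resize(im[150:260,220:380,::-1],None,fx=5,fy=5,interpolation=cv2.INTER_CUBIC))
```

```text
7.85 [520.1 -55.9 102.5] [-8.984e+01 -2.000e-02 -9.612e+01] [-4.52  1.17 17.49]
7.9 [520.1 -55.9 102.4] [-4.55  1.18 17.52]
```

View pics/w5.png

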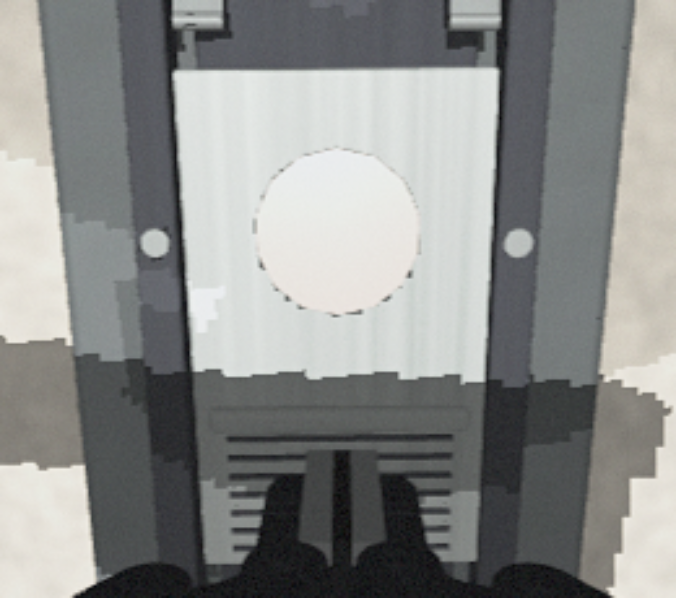

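View pics/s5.png

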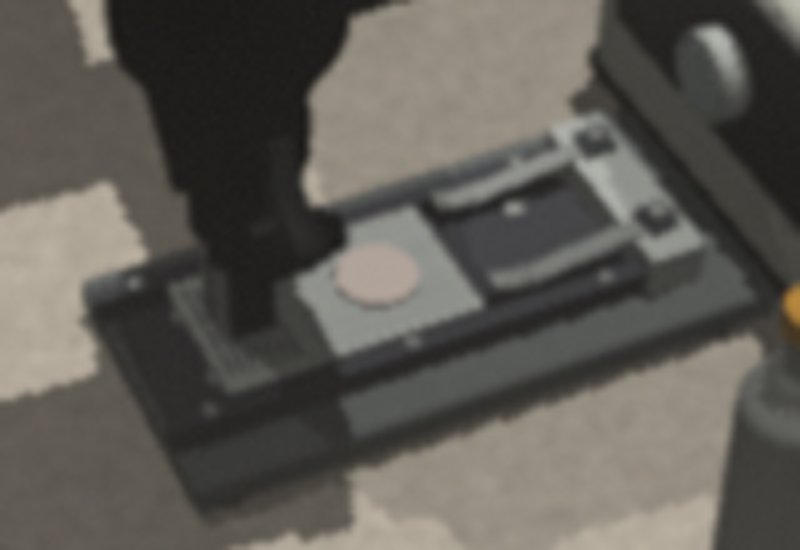

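Table fully sunk: z stops at 102.4 and the force rises to 17.5 N, with the nose still short of the toes. Next I slide forward slowly.

Emit:
arm_command --pt "-0.001 0 -0.0003 0 0 0" --pt "-0.0025 0 -0.0006 0 0 0" --pt "-0.004 0 -0.0008 0 0 0" --pt "-0.0055 0 -0.0008 0 0 0" --pt "-0.007 0 -0.0008 0 0 0" --pt "-0.009 0 -0.0008 0 0 0" --pt "-0.011 0 -0.0008 0 0 0" --pt "-0.013 0 -0.0008 0 0 0" --pt "-0.015 0 -0.0008 0 0 0" --pt "-0.015 0 -0.0008 0 0 0"

```text
time: 9.15
tool_pos: [521.7, -41.5, 102.5]
tcp_rot: [-89.7, -0.1, -96.1]
ft_force: [-0.5, -2.4, 13.4]
finger_gap: 0.1
```

Run:
```python
from h import *
im=r.snapshot("wrist"); s=r.sense();print(s["time"],s["tool_pos"].round(1),s["tcp_rot"].round(2),s["ft_force"].round(2))
cv2.imwrite("pics/w6.png",cv2.resize(im[80:310,150:410,::-1],None,fx=2.6,fy=2.6))
```

```text
9.2 [521.7 -41.5 102.5] [-8.972e+01 -6.000e-02 -9.613e+01] [ 0.57 -2.7  12.85]
```

View pics/w6.png

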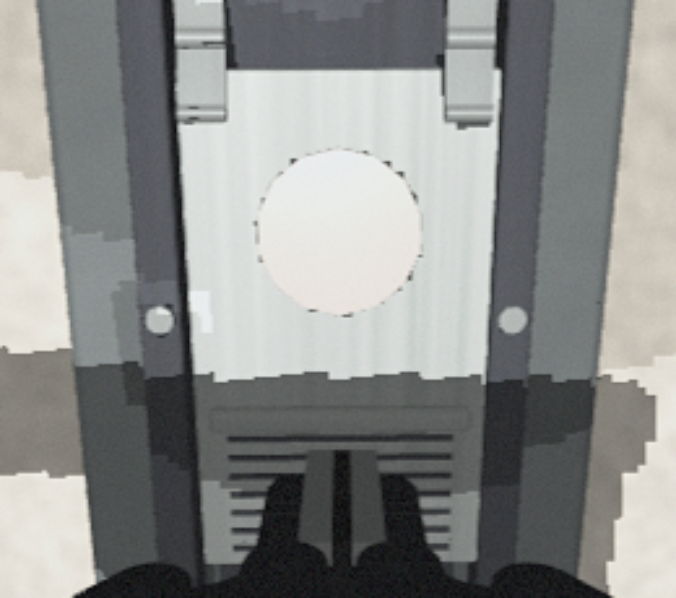

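The plate moved with the finger: nose at about 9.6 mm, under the toes. I'll restore the press force and go on.

Emit:
arm_command --pt "0 0.0006 0 0 0 0" --pt "-0.001 0.001 0 0 0 0" --pt "-0.0025 0.001 0 0 0 0" --pt "-0.0045 0.001 0 0 0 0" --pt "-0.007 0.001 0 0 0 0" --pt "-0.0095 0.001 0 0 0 0" --pt "-0.012 0.0012 0 0 0 0" --pt "-0.0145 0.0012 0 0 0 0" --pt "-0.017 0.0014 0 0 0 0" --pt "-0.017 0.0014 0 0 0 0"

```text
time: 10.45
tool_pos: [524.1, -25.9, 102.4]
tcp_rot: [-89.6, -0.2, -96.1]
ft_force: [-4.0, -9.7, 23.5]
finger_gap: 0.3
```

Run:
```python
from h import *
im=r.snapshot("wrist"); s=r.sense();print(s["time"],s["tool_pos"].round(1),s["tcp_rot"].round(2),s["ft_force"].round(2))
cv2.imwrite("pics/w7.png",cv2.resize(im[80:310,150:410,::-1],None,fx=2.6,fy=2.6))
```

```text
10.5 [524.1 -25.9 102.5] [-89.64  -0.19 -96.14] [-3.33 -8.63 23.8 ]
```

View pics/w7.png

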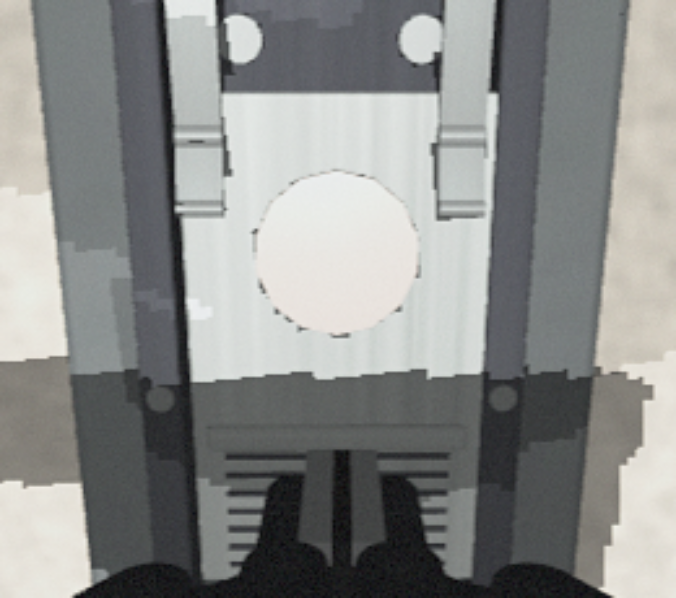

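The crests are passed and the finger has slipped up to the ridge, with the plate following. I continue.

Emit:
arm_command --pt "-0.001 0 -0.0003 0 0 0" --pt "-0.003 -0.0003 -0.0006 0 0 0" --pt "-0.0055 -0.0003 -0.0006 0 0 0" --pt "-0.008 -0.0003 -0.0006 0 0 0" --pt "-0.0105 -0.0003 -0.0006 0 0 0" --pt "-0.013 -0.0003 -0.0006 0 0 0" --pt "-0.0155 -0.0003 -0.0006 0 0 0" --pt "-0.018 -0.0003 -0.0006 0 0 0" --pt "-0.02 -0.0003 -0.0006 0 0 0" --pt "-0.02 -0.0003 -0.0006 0 0 0"

```text
time: 11.75
tool_pos: [526.0, -5.5, 102.5]
tcp_rot: [-89.6, -0.1, -96.1]
ft_force: [-0.7, -7.8, 18.9]
finger_gap: 0.2
```

Run:
```python
from h import *
m=r.camera_model("wrist")
im=r.snapshot("wrist"); s=r.sense();print(s["time"],s["tool_pos"].round(1),s["tcp_rot"].round(2),s["ft_force"].round(2))
cv2.imwrite("pics/w8.png",cv2.resize(im[60:310,150:410,::-1],None,fx=2.4,fy=2.4))
O=np.array([528.3,28.4,0]);u=np.array([.1063,.9943,0])
for n,X in dict(stop=O+55*u+[0,0,30],stoptop=O+55*u+[0,0,36],nose40=O+40*u+[0,0,30],nose45=O+45*u+[0,0,30]).items(): print(n,((proj(m,X)-[150,60])*2.4).round(1))
```

```text
11.8 [526.   -5.5 102.5] [-89.59  -0.13 -96.14] [-0.83 -7.13 18.4 ]
stop [304.8  55.6]
stoptop [304.6  51.4]
nose40 [305.2 142.2]
nose45 [305. 114.]
```

View pics/w8.png

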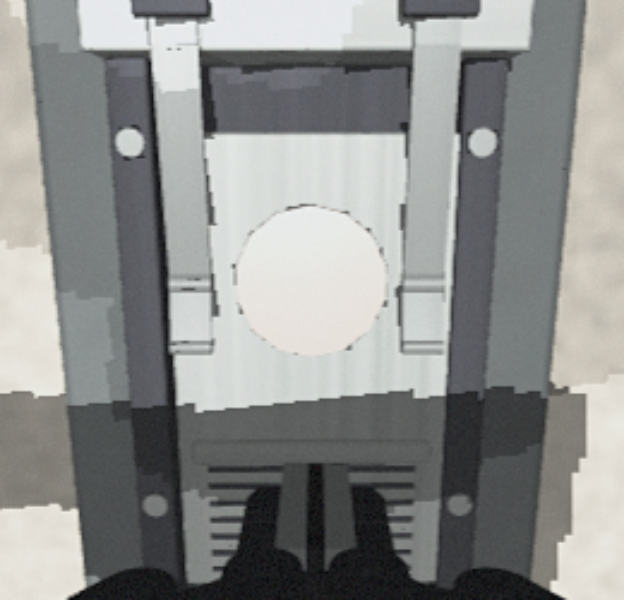

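Nose (row 133) is at about x = 41.6 mm, with the stop (row ~52) some 13.5 mm ahead. I approach it.

Emit:
arm_command --pt "-0.001 0 0 0 0 0" --pt "-0.003 0 0 0 0 0" --pt "-0.005 0 0 0 0 0" --pt "-0.007 0 0 0 0 0" --pt "-0.009 0 0 0 0 0" --pt "-0.0105 0 0 0 0 0" --pt "-0.012 0 0 0 0 0" --pt "-0.013 0 0 0 0 0" --pt "-0.0135 0 0 0 0 0" --pt "-0.0135 0 0 0 0 0"

```text
time: 13.05
tool_pos: [527.4, 7.7, 102.5]
tcp_rot: [-89.6, -0.2, -96.1]
ft_force: [-0.2, -9.3, 18.9]
finger_gap: -0.1
```

Run:
```python
from h import *
m=r.camera_model("wrist")
im=r.snapshot("wrist"); s=r.sense();print(s["time"],s["tool_pos"].round(1),s["tcp_rot"].round(2),s["ft_force"].round(2))
cv2.imwrite("pics/w9.png",cv2.resize(im[60:310,150:410,::-1],None,fx=2.4,fy=2.4))
O=np.array([528.3,28.4,0]);u=np.array([.1063,.9943,0])
for n,X in dict(stop=O+55*u+[0,0,30],stoptop=O+55*u+[0,0,36],nose50=O+50*u+[0,0,30]).items(): print(n,((proj(m,X)-[150,60])*2.4).round(1))
```

```text
13.1 [527.4   7.7 102.5] [-89.6   -0.15 -96.15] [-1.1  -9.04 18.77]
stop [305.1 132.1]
stoptop [304.9 131.4]
nose50 [305.2 159.9]
```

View pics/w9.png

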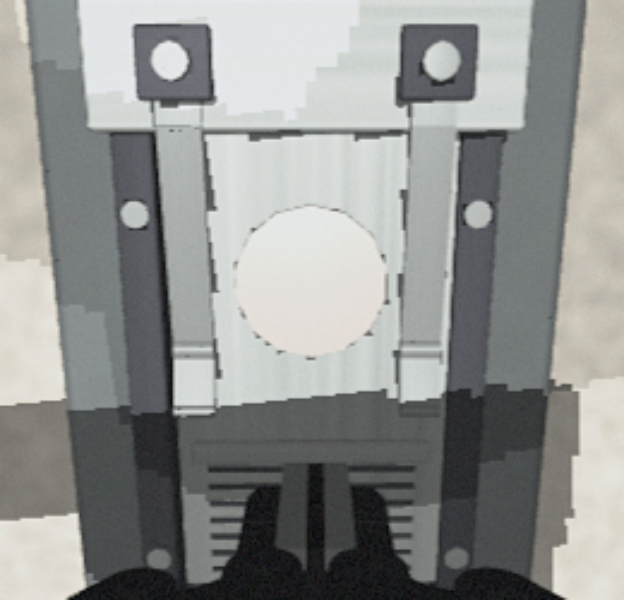

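Emit:
arm_command --pt "-0.0004 0 0 0 0 0" --pt "-0.0008 0 0 0 0 0" --pt "-0.0012 0 0 0 0 0" --pt "-0.0016 0 0 0 0 0" --pt "-0.002 0 0 0 0 0" --pt "-0.002 0 0 0 0 0" --pt "-0.002 0 0 0 0 0" --pt "-0.002 0 0 0 0 0" --pt "-0.002 0 0 0 0 0" --pt "-0.002 0 0 0 0 0"

```text
time: 14.35
tool_pos: [527.4, 8.0, 102.6]
tcp_rot: [-89.6, -0.3, -96.2]
ft_force: [-1.9, -19.1, 19.3]
finger_gap: -0.1
```

Force rose to 19 N with only 0.3 mm of motion, so the plate is home. I ease the push and lift straight up.

Emit:
arm_command --pt "0.001 0 0 0 0 0" --pt "0.002 0 0 0 0 0" --pt "0.0025 -0.001 0 0 0 0" --pt "0.003 -0.003 0 0 0 0" --pt "0.003 -0.005 0 0 0 0" --pt "0.003 -0.008 0 0 0 0" --pt "0.003 -0.012 0 0 0 0" --pt "0.003 -0.02 0 0 0 0" --pt "0.003 -0.03 0 0 0 0" --pt "0.003 -0.04 0 0 0 0"

```text
time: 15.6
tool_pos: [524.5, 8.6, 140.2]
tcp_rot: [-90.0, 0.0, -96.1]
ft_force: [-0.3, -0.6, 1.0]
finger_gap: 0.0
```

Run:
```python
from h import *
m=r.camera_model("wrist")
im=r.snapshot("wrist"); s=r.sense();print(s["time"],s["tool_pos"].round(1),s["tcp_rot"].round(2),s["ft_force"].round(2))
cv2.imwrite("pics/w10.png",cv2.resize(im[60:310,150:410,::-1],None,fx=2.4,fy=2.4))
im=r.snapshot("scene"); cv2.imwrite("pics/s10.png",cv2.resize(im[130:260,220:390,::-1],None,fx=4.5,fy=4.5,interpolation=cv2.INTER_CUBIC))
```

```text
15.65 [525.4   8.5 141.8] [-89.85   0.   -96.13] [ 1.27 -0.12  0.4 ]
```

View pics/w10.png

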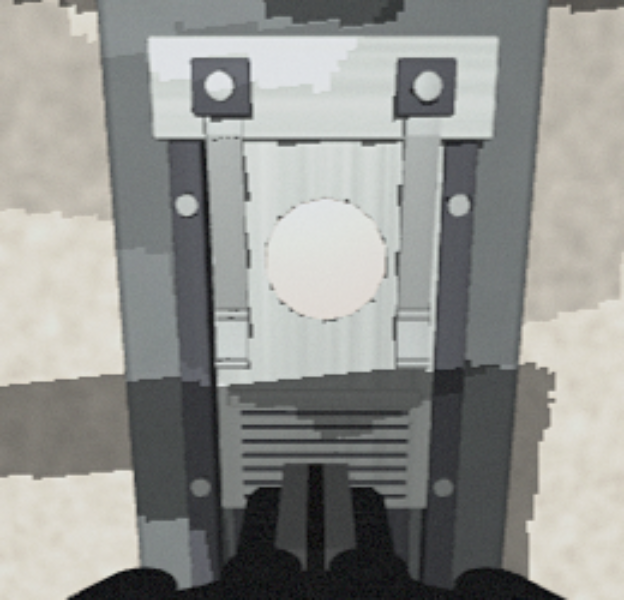

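View pics/s10.png

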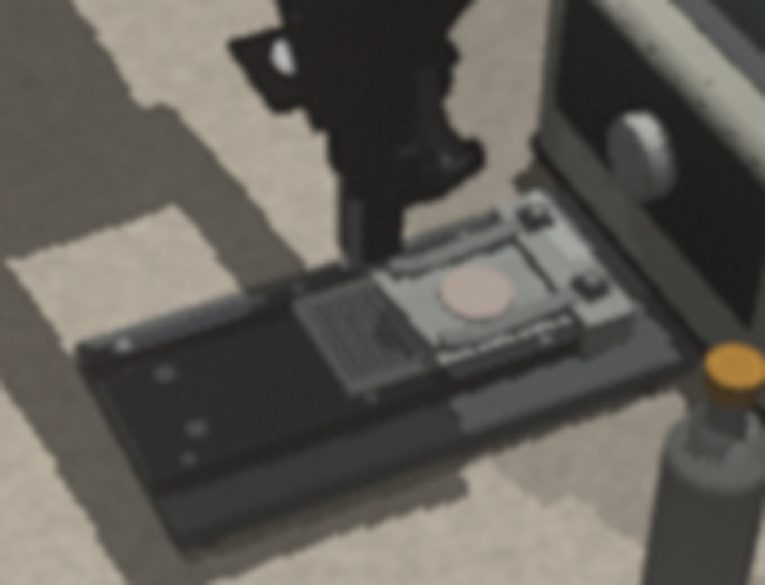

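Run:
```python
from h import *
r.snapshot("top")
m=r.camera_model("wrist")
im=r.snapshot("wrist"); s=r.sense();print(s["time"],s["tool_pos"].round(1),s["qd"].round(1),s["ft_force"].round(2))
cv2.imwrite("pics/w11.png",cv2.resize(im[100:290,210:360,::-1],None,fx=4,fy=3.1,interpolation=cv2.INTER_CUBIC))
O=np.array([528.3,28.4,0]);u=np.array([.1063,.9943,0])
f=lambda X:((proj(m,X)-[210,100]+.5)*[4,3.1]).round(1)
for n,X in dict(stop32=O+55*u+[0,0,32],stoptop=O+55*u+[0,0,36],nose52=O+52*u+[0,0,32],rear_home=O-41*u+[0,0,32],rear_m3=O-44*u+[0,0,32]).items(): print(n,f(X))
```

```text
15.8 [524.6   8.6 139.7] [ 0.   0.6  0.7 -0.  -0.1  0.1] [ 0.37 -0.3  -1.35]
stop32 [293.1  57.7]
stoptop [293.3  57.4]
nose52 [293.  75.]
rear_home [292.8 535.4]
rear_m3 [292.8 548.2]
```

View pics/w11.png

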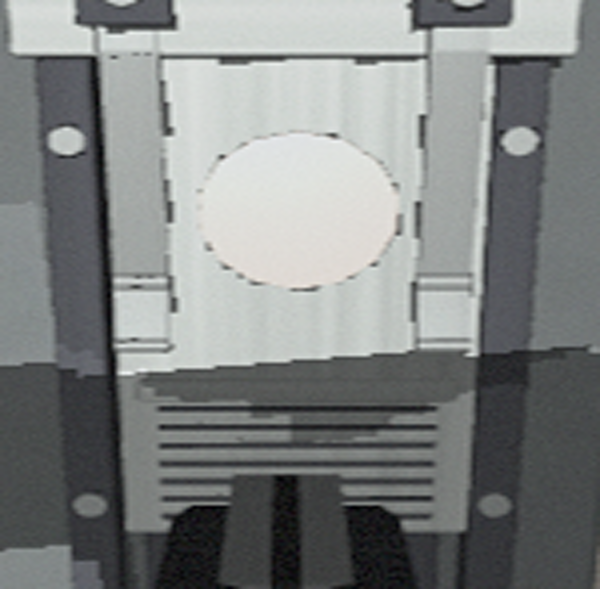

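Run:
```python
from h import *
im=r.snapshot("top"); cv2.imwrite("pics/t12.png",im[:,:,::-1])
r.hand_in(); s=r.sense(); print(s["time"],s["tool_pos"].round(1),s["ft_force"].round(2))
```

```text
the job is handed in; nothing more can be done
the job is handed in; nothing more can be done
```

View pics/t12.png

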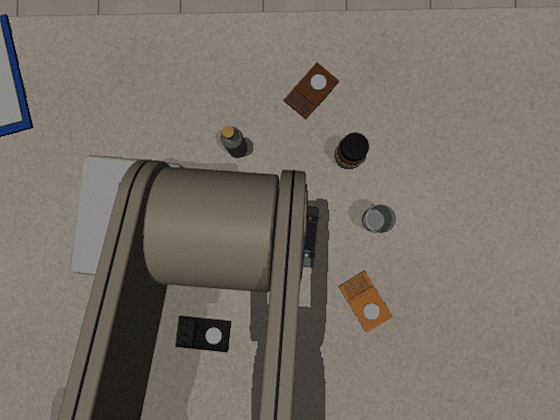

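The aluminium plate is loaded in the stage with its front edge at the end stop, and I handed the job in after about 16 s of the 38 s allowed.

- **Pressing:** With the jaws shut I pressed on the thumb grip behind the ridge to about 17 N. The tool stopped sinking about 6 mm below first contact, so the table was right down while the front edge was still about 5 mm short of the toes.
- **Sliding:** I slid the plate about 60 mm. Part-way the finger slipped a few millimetres forward to the ridge. The press force varied between 13 and 24 N, and the forward force along the slide was about 7 to 10 N.
- **Meeting the stop:** The forward force rose to 19 N with only 0.3 mm of motion. I then eased the push and lifted straight up about 37 mm.

**Last checks:**
- The wrist picture shows the front edge against the end-stop bar and the rear edge within about 1.5 mm of its computed home position, with both leaf springs over the plate.
- The force on the tool was near zero.
- The top picture shows the cylinder, beaker and jar at their starting pixels.

The joint values of the springs and the table after release could not be read directly. That the springs hold the plate on the sunk table is judged from the pictures only. No check failed or disagreed.

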